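# Start the crank screw of the fork clamp

## Robot

A 6-joint arm with a two-finger parallel gripper is mounted at the origin on the work surface. World frame = base frame: x ahead of the robot, y to its left, z up, the work surface at z = 0. Lengths are in m, angles in rad, forces in N, time in s.
With the tool pointing down it reaches from about 0.275 to 0.85 m from the base axis. Payload 5.2 kg.
Tool frame: the origin (TCP) lies midway between the tips of the shut fingers; the grasp point (between the pads) lies 19 mm behind it; z points along the fingers, y is the line along which they close (so a half turn about z gives the same grasp; the last joint's range is limited). The gripper opens to 85 mm and grips with 20 to 120 N. Pads are 22 mm wide; open, the fingers measure 114 mm over their backs; the gripper's body (76 mm by 85 mm) begins 54 mm behind the grasp point. The pads swing forward as they close: fully open they stand 13 mm farther back than shut.
Start: joints at [-1.331, 0.259, 1.535, -0, 1.348, -0.203], TCP at [0.236, -0.497, 0.231] pointing down, gripper open.
Joint ranges: [-3.14, 3.14], [-0.91, 2.08], [0.19, 2.58], [-1.22, 4.36], [0.22, 2.71], [-3.12, 3.12]. Speed limits (rad/s): [2.57, 2.57, 3.14, 3.14, 3.14, 3.14].

## Interface

Orientations are given as a rotation vector (axis times angle).
In Python, from cell import monitor, get_image, ctrl, nets gives the robot as it stands. The module is installed in compiled form; this text tells all that it offers.
- The arm moves only by the shell command python3 -m handwheel 'ROWS' [OPENING] [FORCE]. ROWS is JSON, a list of rows, each an object of numbers: "dx", "dy", "dz": the shift along the world's x, y, z in units of 0.08 m (1.0 is 0.08 m); "rx", "ry", "rz": the turn, a rotation vector about the world's x, y, z in units of 30 degrees (1.0 is 30 degrees). A call has exactly 8 rows; each row shifts and turns the commanded pose from where the row before left it; what a row does not reach is not made up. A row lasts 1/12 s, in which the tool goes at most 41.7 mm and 7.16 degrees, less where a joint would pass 70% of its speed; a pose out of reach is approached as far as the arm can. A call with a number of a shift or a turn outside -1 to 1 is refused whole. A call with a gripper value outside its range is refused whole. OPENING is the closure, from 0 (fully open) to 1 (shut), set as the call begins (- or left out, the last holds). The fingers move at their own pace and stop on an object; FORCE is the grip in N (left out, the last holds). Time passes only in rows, so rows that do not move let the fingers close, or fill a call up. It gives the time, the measured TCP pose, the force, the opening and the grip force at its end, in the units of the state.
- monitor.sense(): the state, without advancing time (a new reading comes with each control period).
- get_image(name): name is "side" or "top"; returns a dict with "frame" (420x560x3 uint8, blue, green, red), "intrinsics" (3x3 intrinsics, pixels), "rvec" (rotation vector, rad) and "tvec" (3), from world to camera coordinates, as OpenCV has them. Camera axes: x right, y down, z forward; pixel columns grow to the right and rows downward; lengths in m; the calibration is good to about 2 mm. A picture is of the moment at which its call begins. There is no depth.
- ctrl.close_job(): hands the job in; it is judged then, once.
Trained networks look in a picture, given as the dict that the camera call returned (one of the last four; its "shot" number tells which), for a name from the list of things; names that differ only in an ending like _2 or _b are one class to them, and where a whole thing is asked for, a point or a joint stands for the part that bears it (a point fixed in the world has none). Each returns a list of dicts, best first, with "confidence" (0 to 1); they miss things now and then, are a little off and sometimes report something else, mostly with a low value. They report only what shows in the picture. A call takes as long as a camera call. They do not tell look-alikes from the thing itself.
- nets.masks_of(picture, label): "region" (420x560 bool, what is visible of it) and "bbox" ([left, top, right, bottom] in pixels, round what is visible of it).
The state is a dict: "t": time; "qpos": joint angles; "joint_velocities": joint speeds; "joint_efforts": joint torques, N m; "ee_pos": TCP position; "eef_rot": TCP orientation; "force": force on the tool from outside, world axes, zero at the start; "ft_torque": the same for the moment, N m; "width": opening from 0.0 (shut) to 1.0 (fully open); "grasp_force": force on a finger pad.
Only numpy, scipy, OpenCV 4.12 (cv2) and the standard library are available. Lean on these libraries where they do the work, as an engineer would, in place of code of your own. Each camera call takes 0.05 s, during which the arm holds its last target. There are 200 camera calls.

## Task

Take hold of the revolving grip of the crank screw on the fork clamp and turn the screw backward (anticlockwise from above) until you feel it drop into its thread, letting it come down. Then turn it forward (clockwise) one full turn so that it is started in the thread, and finish still holding the grip there, at rest. Do not drive it forward before it has dropped, and leave the spanner, the spacer ring and the jar where they are.

Things in the scene. Friction and masses are not known exactly. Their poses are not given: they have to be found in the camera images.
- clamp: aluminium fork clamp fixed to the bench; origin at the centre of the underside of its 150 x 130 x 14 mm base plate, z up. Two pillars carry a nut plate (116 mm along x, 60 mm along y, top at z = 106 mm) with a dark steel threaded boss, 48 mm across, on the origin's vertical axis, its top at z = 134 mm. A brass-coloured fork leg lies along y below the nut plate
- screw_axis (a point): point on the vertical turning axis of the crank screw, at the height of the crank arm's top face. The screw (24 mm rod, 38 mm hub, about 0.5 kg with the crank) stands vertically in the boss; it turns and goes up and down with its thread, single start, right-handed, 8 mm per turn, 1.5 mm axial play. The crank arm is a level bar, 22 mm wide, from the axis outward
- crank_grip: upright black grip of the crank: plain barrel, 20 mm in diameter and 50 mm tall, origin at its centre, which is 50 mm from the screw's axis and 27 mm above the arm's top face; above it only a flat 16 mm steel pin head. It spins freely about its own vertical axis on the crank pin, so a hand can carry it round in a circle without turning; it cannot move along the pin, so whoever grips it firmly also bears the screw's weight and must go up and down with it
- screw (a joint): angle of the screw (rad) from an arbitrary mark, growing clockwise seen from above (forward, tightening). At the start the screw's thread rests on top of the boss's thread; turned backward by 0.5 to 1.6 rad it climbs slightly to the thread's beginning and, if let down, drops 8 mm. Turned forward instead from the start it meets a dead stop within 0.8 to 1.8 rad. Friction about 0.06 N m. It stays where it is left
- screw_lift (a joint): height of the screw (m, up positive) from an arbitrary mark; before the drop it lies near -0.001, after it near -0.008, and sinks 0.008 per forward turn from there. It falls only by its own weight or when pushed down
- spanner: bystander: steel spanner, 150 mm long, lying flat beside the clamp
- spacer: bystander: aluminium spacer ring, 52 mm across, 22 mm tall, standing flat on the bench
- tin: bystander: white jar with black lid, 56 mm across, 75 mm tall
Mind the look-alikes: they are no part of the job. Of the things that look like the clamp, the largest one is meant.

How it is judged:
By the outcome, as a careful person would: the job done as asked, in the order asked, and still so for the second after the job is handed in, while the arm keeps its last pose, push and grip.
It also fails if it takes over 58 s, if anything falls off the work surface, if the arm or the gripper's body presses on something with over 40 N, if the wrist force passes 120 N, or if a joint passes its speed limit or range.

## Working session

There is one attempt and no reset: what is moved stays moved. The work goes in short steps, Python scripts to look and compute and a shell command to move; the robot and the scene stay as the last step left them, time stands still between calls to the robot, and variables do not carry over. Pictures are saved under pics/ and viewed, at most 10 in all, crops included, and the job is handed in when it is done.

```bash
mkdir -p pics; cat > h.py <<'E'
import numpy as np,cv2
from cell import monitor,get_image,ctrl,nets
def P(p):
    R=cv2.Rodrigues(np.array(p["rvec"],float))[0];return np.array(p["intrinsics"])@np.c_[R,np.array(p["tvec"],float).reshape(3)]
def tri(a,ua,b,ub):
    X=cv2.triangulatePoints(P(a),P(b),np.array(ua,float).reshape(2,1),np.array(ub,float).reshape(2,1)).ravel();return X[:3]/X[3]
def proj(p,X):
    x=P(p)@np.r_[X,1];return x[:2]/x[2]
def onz(p,u,z):
    M=P(p);H=np.c_[M[:,0],M[:,1],M[:,2]*z+M[:,3]];x=np.linalg.solve(H,np.r_[u,1]);return x[:2]/x[2]
E
python3 - <<'E'
from h import *
s=monitor.sense();print({k:np.round(v,3) for k,v in s.items()})
a=get_image("side");b=get_image("top")
cv2.imwrite("pics/side0.png",a["frame"]);cv2.imwrite("pics/top0.png",b["frame"])
for n,p in(("side",a),("top",b)):
    for l in("clamp","crank_grip","screw_axis","spanner","spacer","tin"):
        for d in nets.masks_of(p,l):
            r=d["region"];ys,xs=np.nonzero(r);print(n,l,round(d["confidence"],2),np.round(d["bbox"]),r.sum(),xs.mean().round(1),ys.mean().round(1))
E
```

```text
{'t': np.float64(0.0), 'qpos': array([-1.331,  0.259,  1.536, -0.   ,  1.348, -0.203]), 'joint_velocities': array([ 0.001, -0.001,  0.002, -0.   , -0.002,  0.002]), 'joint_efforts': array([ 0.0000e+00, -4.4602e+01, -2.9057e+01, -0.0000e+00,  1.2000e-02,
       -0.0000e+00]), 'ee_pos': array([ 0.236, -0.496,  0.23 ]), 'eef_rot': array([-3.063, -0.689,  0.   ]), 'force': array([ 0.045,  0.942, -1.449]), 'ft_torque': array([ 0.022, -0.024, -0.004]), 'grasp_force': np.float64(0.0), 'width': np.float64(1.004)}
side clamp 0.91 [251. 138. 329. 245.] 3893 292.5 203.2
side clamp 0.74 [352. 176. 403. 250.] 1789 378.5 218.0
side clamp 0.62 [326. 123. 367. 187.] 1367 348.4 159.8
side crank_grip 0.61 [289. 145. 300. 156.] 111 292.8 147.7
side crank_grip 0.37 [377. 178. 380. 186.] 44 376.4 183.9
side screw_axis 0.7 [373. 177. 394. 205.] 256 380.9 191.5
side screw_axis 0.55 [286. 134. 305. 180.] 441 295.0 161.1
side screw_axis 0.46 [338. 119. 359. 146.] 191 348.2 135.3
side spanner 0.51 [258. 157. 282. 180.] 183 267.5 165.1
side spacer 0.68 [309. 251. 332. 277.] 341 317.8 262.3
top clamp 0.89 [258. 184. 349. 254.] 3539 311.8 215.1
top clamp 0.69 [299. 277. 359. 322.] 1678 333.9 298.7
top clamp 0.59 [364. 226. 431. 268.] 1638 401.3 247.2
top screw_axis 0.66 [335. 283. 352. 308.] 188 343.0 295.3
top screw_axis 0.59 [316. 189. 341. 216.] 391 327.6 203.4
top spanner 0.77 [346. 151. 379. 198.] 325 361.5 173.4
top spacer 0.65 [256. 252. 280. 274.] 207 267.6 258.6
```

```bash
python3 - <<'E'
import cv2,numpy as np
a=cv2.imread("pics/side0.png");b=cv2.imread("pics/top0.png")
c=np.hstack([cv2.resize(a[110:290,235:415],(400,400),interpolation=cv2.INTER_CUBIC),cv2.resize(b[145:325,245:425],(400,400),interpolation=cv2.INTER_CUBIC)])
cv2.imwrite("pics/c0.png",c)
E
```

```text
(no output)
```

View pics/c0.png

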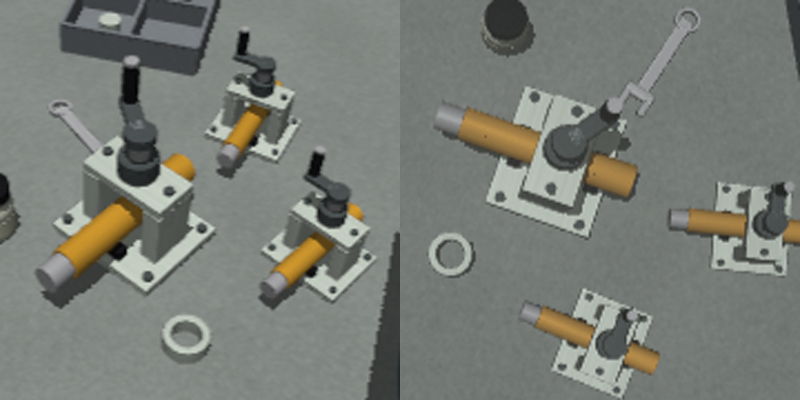

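View pics/side0.png

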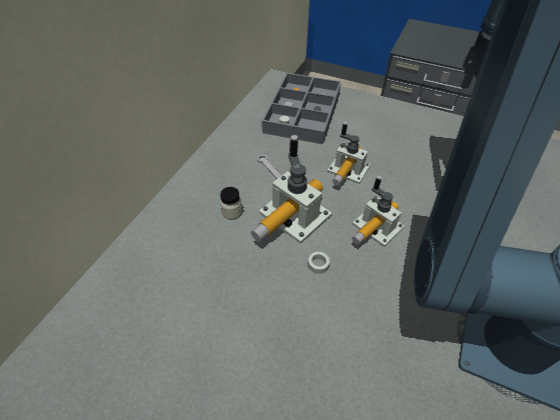

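The three clamps are at side (292,203), (378,218) and (348,160). The first is clearly the largest, at top (312,215), so it is the one meant. Its grip spans (294,138) to (294,154) in the side view, with the pin head at about (342,191) in the top view. The hub is at about (298,168) side and (321,209) top.

```bash
python3 - <<'E'
from h import *
a=get_image("side");b=get_image("top")
X=tri(a,(294,137.5),b,(341.8,191.4));print("pinhead",X.round(4),proj(a,X),proj(b,X))
Y=tri(a,(298.5,167),b,(321.5,209));print("hub",Y.round(4),proj(a,Y),proj(b,Y))
print("camcentres",*[(-cv2.Rodrigues(np.array(p["rvec"]))[0].T@np.array(p["tvec"]).reshape(3)).round(3) for p in(a,b)])
# base corners on z=.014 from top crop
for u in [(530,87),(631,125),(588,237),(486,203)]:
    print("corner",onz(b,((u[0]-400)*.45+245,u[1]*.45+145),.014).round(4))
for n,p in(("side",a),("top",b)):
    for l in("clamp","crank_grip","screw_axis","spanner","tin","spacer"):
        for d in nets.masks_of(p,l):
            ys,xs=np.nonzero(d["region"]);print(n,l,round(d["confidence"],2),np.round(d["bbox"]),xs.mean().round(1),ys.mean().round(1), onz(p,(xs.mean(),ys.mean()),.01).round(3))
def crop(p,c,w,f):
    x,y=map(int,c);return cv2.resize(p["frame"][y-w:y+w,x-w:x+w],(400,400),interpolation=cv2.INTER_CUBIC)
cv2.imwrite("pics/c1.png",np.hstack([crop(a,(295,158),32,0),crop(b,(328,203),32,0)]))
E
```

```text
pinhead [ 0.5918 -0.1788  0.2216] [293.85371714 137.46605334] [341.82048133 191.48616571]
hub [ 0.5587 -0.1374  0.1736] [299.11599042 167.14266368] [321.42261934 208.64695971]
camcentres [0.325 0.509 0.813] [ 0.378 -0.014  1.385]
corner [ 0.648  -0.1052]
corner [ 0.6039 -0.2272]
corner [ 0.4684 -0.1757]
corner [ 0.5066 -0.0542]
side clamp 0.94 [323. 123. 367. 185.] 348.6 160.0 [ 0.494 -0.396]
side clamp 0.71 [349. 177. 404. 250.] 377.9 218.2 [ 0.352 -0.208]
side clamp 0.7 [254. 139. 332. 242.] 292.9 203.1 [ 0.579 -0.162]
side crank_grip 0.4 [341. 125. 348. 134.] 343.3 129.5 [ 0.555 -0.532]
side screw_axis 0.98 [286. 135. 305. 183.] 294.9 161.4 [ 0.64  -0.321]
side screw_axis 0.7 [338. 122. 359. 146.] 348.6 136.2 [ 0.529 -0.506]
side screw_axis 0.49 [374. 175. 392. 206.] 381.3 192.1 [ 0.369 -0.306]
side spanner 0.45 [259. 158. 280. 180.] 267.6 165.4 [ 0.707 -0.27 ]
side tin 0.95 [219. 188. 243. 219.] 229.9 202.9 [ 0.736 -0.09 ]
side tin 0.47 [312. 253. 329. 274.] 317.7 261.8 [ 0.449 -0.012]
side spacer 0.73 [310. 253. 329. 274.] 317.6 262.3 [ 0.449 -0.01 ]
top clamp 0.91 [300. 277. 363. 322.] 333.7 298.7 [ 0.346 -0.187]
top clamp 0.63 [363. 225. 432. 269.] 401.1 247.2 [ 0.484 -0.366]
top clamp 0.56 [258. 182. 350. 253.] 311.5 215.3 [ 0.565 -0.128]
top crank_grip 0.62 [336. 194. 341. 201.] 337.6 196.5 [ 0.617 -0.197]
top screw_axis 0.74 [313. 188. 342. 216.] 327.5 203.5 [ 0.597 -0.17 ]
top screw_axis 0.62 [404. 226. 422. 250.] 414.4 239.3 [ 0.506 -0.402]
top spanner 0.94 [343. 151. 381. 199.] 361.8 172.3 [ 0.684 -0.263]
top tin 0.79 [280. 143. 303. 170.] 291.4 156.0 [ 0.726 -0.072]
top spacer 0.68 [254. 253. 275. 272.] 267.1 259.0 [ 0.447 -0.011]
```

View pics/c1.png

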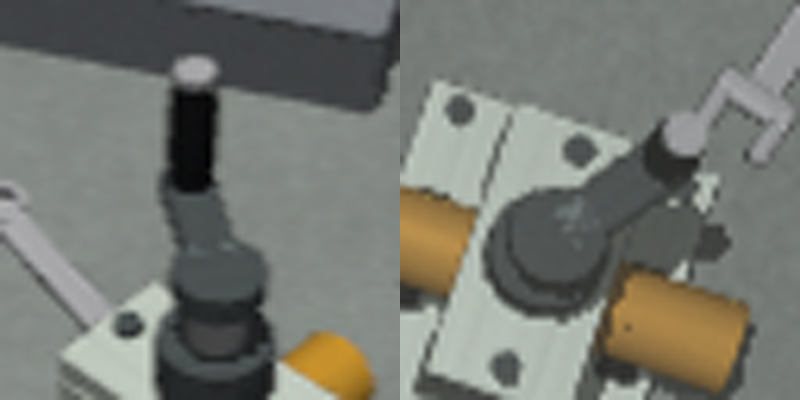

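Everything agrees: the axis is about (0.557,-0.140) and the pin head (0.592,-0.178,0.222), which gives a radius of 0.051. The barrel centre is then at z≈0.193. I'll move above it.

```bash
python3 -m handwheel '[{"dx":0.28,"dy":0.25,"dz":0.19},{"dx":0.28,"dy":0.25,"dz":0.19},{"dx":0.28,"dy":0.25,"dz":0.19},{"dx":0.28,"dy":0.25,"dz":0.19},{"dx":0.28,"dy":0.25},{"dx":0.28,"dy":0.25},{"dx":0.28,"dy":0.25},{"dx":0.28,"dy":0.25}]' 0 30
python3 -m handwheel '[{"dx":0.28,"dy":0.25},{"dx":0.28,"dy":0.25},{"dx":0.28,"dy":0.25},{"dx":0.28,"dy":0.25},{"dx":0.28,"dy":0.25},{"dx":0.28,"dy":0.25},{"dx":0.28,"dy":0.25},{"dx":0.25,"dy":0.23}]' 0
python3 - <<'E'
from h import *
a=get_image("side");b=get_image("top");s=monitor.sense();print(s["t"],s["ee_pos"].round(4) if hasattr(s["ee_pos"],"round") else s["ee_pos"],s["force"],s["qpos"])
u=proj(a,[.592,-.178,.24]).astype(int);v=proj(b,[.592,-.178,.24]).astype(int);print(u,v)
crop=lambda p,c,w:cv2.resize(p["frame"][c[1]-w:c[1]+w,c[0]-w:c[0]+w],(400,400),interpolation=cv2.INTER_CUBIC)
cv2.imwrite("pics/c2.png",np.hstack([crop(a,u,50),crop(b,v,50)]))
E
```

```text
1.5 [ 0.2357 -0.497   0.2313] [ 0.0039002  -0.15019265  0.78992862] [-1.33079686e+00  2.58574444e-01  1.53496850e+00 -2.34985753e-06
  1.34799058e+00 -2.02826587e-01]
[293 131] [342 189]schema error: expected keys dx, dy, dz, rx, ry, rz
schema error: expected keys dx, dy, dz, rx, ry, rz
```

View pics/c2.png

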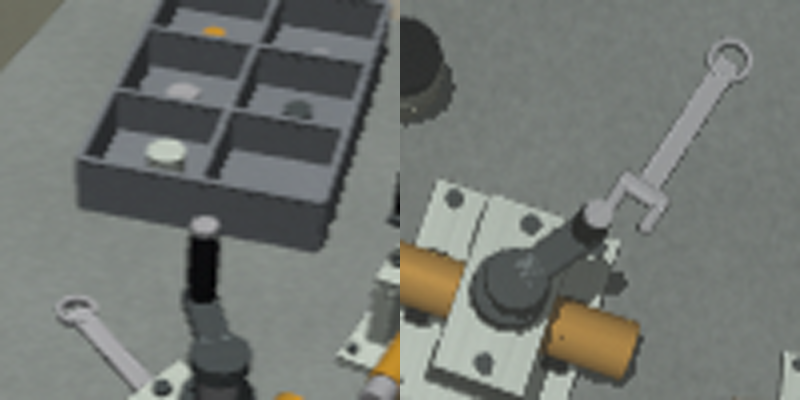

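The arm hasn't moved: both calls were refused because every row needs all six keys. The scene is unchanged, with the grip at (293,131) side and (342,189) top. I'll send the moves again with full rows.

```bash
python3 -m handwheel '[{"dx":0.28,"dy":0.25,"dz":0.19,"rx":0,"ry":0,"rz":0},{"dx":0.28,"dy":0.25,"dz":0.19,"rx":0,"ry":0,"rz":0},{"dx":0.28,"dy":0.25,"dz":0.19,"rx":0,"ry":0,"rz":0},{"dx":0.28,"dy":0.25,"dz":0.19,"rx":0,"ry":0,"rz":0},{"dx":0.28,"dy":0.25,"dz":0,"rx":0,"ry":0,"rz":0},{"dx":0.28,"dy":0.25,"dz":0,"rx":0,"ry":0,"rz":0},{"dx":0.28,"dy":0.25,"dz":0,"rx":0,"ry":0,"rz":0},{"dx":0.28,"dy":0.25,"dz":0,"rx":0,"ry":0,"rz":0}]' 0 30
python3 -m handwheel '[{"dx":0.28,"dy":0.25,"dz":0,"rx":0,"ry":0,"rz":0},{"dx":0.28,"dy":0.25,"dz":0,"rx":0,"ry":0,"rz":0},{"dx":0.28,"dy":0.25,"dz":0,"rx":0,"ry":0,"rz":0},{"dx":0.28,"dy":0.25,"dz":0,"rx":0,"ry":0,"rz":0},{"dx":0.28,"dy":0.25,"dz":0,"rx":0,"ry":0,"rz":0},{"dx":0.28,"dy":0.25,"dz":0,"rx":0,"ry":0,"rz":0},{"dx":0.28,"dy":0.25,"dz":0,"rx":0,"ry":0,"rz":0},{"dx":0.25,"dy":0.23,"dz":0,"rx":0,"ry":0,"rz":0}]' 0
python3 - <<'E'
from h import *
a=get_image("side");b=get_image("top");s=monitor.sense();print(s["t"],np.round(s["ee_pos"],4),s["force"],np.round(s["qpos"],2))
u=proj(a,[.592,-.178,.24]).astype(int);v=proj(b,[.592,-.178,.24]).astype(int);print(u,v)
crop=lambda p,c,w:cv2.resize(p["frame"][c[1]-w:c[1]+w,c[0]-w:c[0]+w],(400,400),interpolation=cv2.INTER_CUBIC)
cv2.imwrite("pics/c3.png",np.hstack([crop(a,u,50),crop(b,v,50)]))
E
```

```text
t: 2.17
ee_pos: [0.4158, -0.3359, 0.2924]
eef_rot: [3.064, 0.69, 0.0]
force: [0.9, -0.1, -0.3]
width: 0.998
grasp_force: 0.0
t: 2.83
ee_pos: [0.5929, -0.1771, 0.292]
eef_rot: [-3.065, -0.691, -0.0]
force: [0.3, -0.7, 0.6]
width: 0.996
grasp_force: 0.0
2.9333 [ 0.594  -0.1754  0.2916] [ 0.15644237 -0.27026412 -0.70006428] [-0.47  0.36  1.25  0.    1.53  0.66]
[293 131] [342 189]
```

View pics/c3.png

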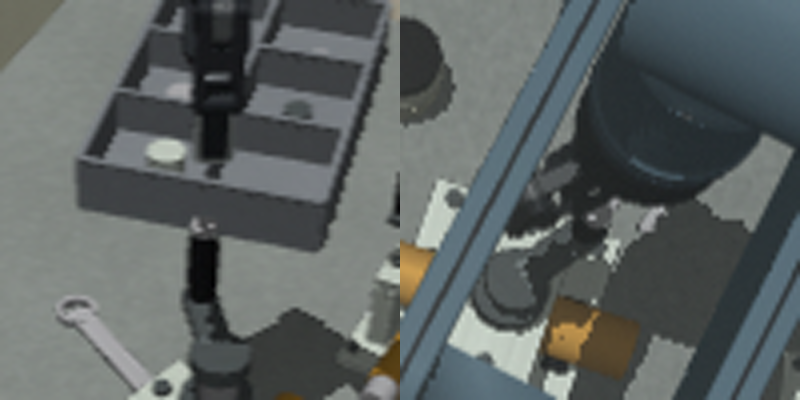

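The fingers are open and straddle the grip: the tips are at about (213,165) in the side crop, with the pin head below at (203,225). In the top view the pin head lies between the fingers. I'll descend, then close.

```bash
python3 -m handwheel '[{"dx":-0.02,"dy":-0.03,"dz":-0.18,"rx":0,"ry":0,"rz":0},{"dx":0,"dy":0,"dz":-0.18,"rx":0,"ry":0,"rz":0},{"dx":0,"dy":0,"dz":-0.18,"rx":0,"ry":0,"rz":0},{"dx":0,"dy":0,"dz":-0.18,"rx":0,"ry":0,"rz":0},{"dx":0,"dy":0,"dz":-0.18,"rx":0,"ry":0,"rz":0},{"dx":0,"dy":0,"dz":-0.18,"rx":0,"ry":0,"rz":0},{"dx":0,"dy":0,"dz":-0.18,"rx":0,"ry":0,"rz":0},{"dx":0,"dy":0,"dz":-0.18,"rx":0,"ry":0,"rz":0}]' 0 30
python3 -m handwheel '[{"dx":0,"dy":0,"dz":0,"rx":0,"ry":0,"rz":0},{"dx":0,"dy":0,"dz":0,"rx":0,"ry":0,"rz":0},{"dx":0,"dy":0,"dz":0,"rx":0,"ry":0,"rz":0},{"dx":0,"dy":0,"dz":0,"rx":0,"ry":0,"rz":0},{"dx":0,"dy":0,"dz":0,"rx":0,"ry":0,"rz":0},{"dx":0,"dy":0,"dz":0,"rx":0,"ry":0,"rz":0},{"dx":0,"dy":0,"dz":0,"rx":0,"ry":0,"rz":0},{"dx":0,"dy":0,"dz":0,"rx":0,"ry":0,"rz":0}]' 0.9 30
python3 - <<'E'
from h import *
a=get_image("side");b=get_image("top")
u=proj(a,[.592,-.178,.2]).astype(int);v=proj(b,[.592,-.178,.2]).astype(int);print(u,v)
crop=lambda p,c,w:cv2.resize(p["frame"][c[1]-w:c[1]+w,c[0]-w:c[0]+w],(400,400),interpolation=cv2.INTER_CUBIC)
cv2.imwrite("pics/c4.png",np.hstack([crop(a,u,40),crop(b,v,40)]))
E
```

```text
t: 3.6
ee_pos: [0.5895, -0.1816, 0.1763]
eef_rot: [3.065, 0.689, -0.001]
force: [0.2, -0.5, 0.1]
width: 0.993
grasp_force: 0.0
t: 4.27
ee_pos: [0.5889, -0.1782, 0.1778]
eef_rot: [-3.06, -0.69, 0.002]
force: [-4.0, 8.3, 5.5]
width: 0.208
grasp_force: 28.9
[293 144] [340 193]
```

View pics/c4.png

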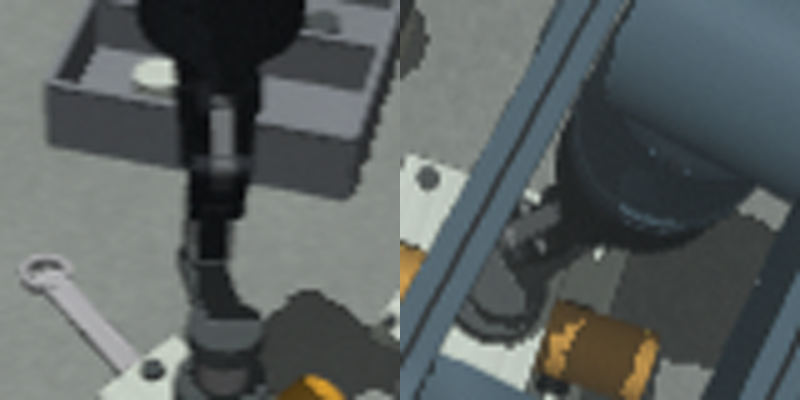

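The grip is held: width 0.208, pad force 29 N. The TCP gives a pin radius of 0.0497 from my axis, at φ≈-50°. The hand presses down about 5 N, which helps to feel the drop. I'll turn backward in 15° steps.

```bash
python3 -m handwheel '[{"dx":0.027,"dy":0.04,"dz":0,"rx":0,"ry":0,"rz":0},{"dx":0.027,"dy":0.04,"dz":0,"rx":0,"ry":0,"rz":0},{"dx":0.027,"dy":0.04,"dz":0,"rx":0,"ry":0,"rz":0},{"dx":0.026,"dy":0.04,"dz":0,"rx":0,"ry":0,"rz":0},{"dx":0,"dy":0,"dz":0,"rx":0,"ry":0,"rz":0},{"dx":0,"dy":0,"dz":0,"rx":0,"ry":0,"rz":0},{"dx":0,"dy":0,"dz":0,"rx":0,"ry":0,"rz":0},{"dx":0,"dy":0,"dz":0,"rx":0,"ry":0,"rz":0}]'
cat > st.py <<'E'
from h import *
from scipy.spatial.transform import Rotation
s=monitor.sense();e=np.array(s["ee_pos"]);d=e[:2]-[.557,-.140]
print("t",s["t"],"pos",e.round(4),"phi",np.degrees(np.arctan2(d[1],d[0])).round(1),"r",np.hypot(*d).round(4),"F",np.round(s["force"],1),"T",np.round(s["ft_torque"],2))
E
python3 st.py; python3 - <<'E'
import numpy as np
for p in range(-50,95,15):print(p,(.557+.05*np.cos(np.radians(p))).round(4),(-.14+.05*np.sin(np.radians(p))).round(4))
E
```

```text
t: 5.03
ee_pos: [0.5991, -0.1675, 0.1782]
eef_rot: [-3.065, -0.69, -0.003]
force: [-2.7, 2.9, 7.2]
width: 0.211
grasp_force: 31.0
t 5.0333 pos [ 0.5991 -0.1675  0.1782] phi -33.2 r 0.0503 F [-2.7  2.9  7.2] T [0.6  0.53 0.02]
-50 0.5891 -0.1783
-35 0.598 -0.1687
-20 0.604 -0.1571
-5 0.6068 -0.1444
10 0.6062 -0.1313
25 0.6023 -0.1189
40 0.5953 -0.1079
55 0.5857 -0.099
70 0.5741 -0.093
85 0.5614 -0.0902
```

```bash
python3 -m handwheel '[{"dx":0.02,"dy":0.036,"dz":0,"rx":0,"ry":0,"rz":0},{"dx":0.019,"dy":0.036,"dz":0,"rx":0,"ry":0,"rz":0},{"dx":0.018,"dy":0.037,"dz":0,"rx":0,"ry":0,"rz":0},{"dx":0.018,"dy":0.036,"dz":0,"rx":0,"ry":0,"rz":0},{"dx":0,"dy":0,"dz":0,"rx":0,"ry":0,"rz":0},{"dx":0,"dy":0,"dz":0,"rx":0,"ry":0,"rz":0},{"dx":0,"dy":0,"dz":0,"rx":0,"ry":0,"rz":0},{"dx":0,"dy":0,"dz":0,"rx":0,"ry":0,"rz":0}]' >/dev/null; python3 st.py
```

```text
t 5.7 pos [ 0.6055 -0.1565  0.1787] phi -18.8 r 0.0512 F [-1.7  2.2  9.1] T [0.29 0.42 0.03]
```

```bash
python3 -m handwheel '[{"dx":0.012,"dy":0.04,"dz":0,"rx":0,"ry":0,"rz":0},{"dx":0.01,"dy":0.04,"dz":0,"rx":0,"ry":0,"rz":0},{"dx":0.008,"dy":0.04,"dz":0,"rx":0,"ry":0,"rz":0},{"dx":0.005,"dy":0.04,"dz":0,"rx":0,"ry":0,"rz":0},{"dx":0,"dy":0,"dz":0,"rx":0,"ry":0,"rz":0},{"dx":0,"dy":0,"dz":0,"rx":0,"ry":0,"rz":0},{"dx":0,"dy":0,"dz":0,"rx":0,"ry":0,"rz":0},{"dx":0,"dy":0,"dz":0,"rx":0,"ry":0,"rz":0}]' >/dev/null; python3 st.py
```

```text
t 6.3667 pos [ 0.6077 -0.1434  0.1767] phi -3.8 r 0.0508 F [ 3.3  0.4 -4.9] T [ 0.07 -0.67  0.02]
```

Fz went from +9 to -4.9 N and z fell, so the hand now carries the screw's weight: it has dropped. I'll let it come down.

```bash
python3 -m handwheel '[{"dx":0,"dy":0,"dz":-0.015,"rx":0,"ry":0,"rz":0},{"dx":0,"dy":0,"dz":-0.015,"rx":0,"ry":0,"rz":0},{"dx":0,"dy":0,"dz":-0.015,"rx":0,"ry":0,"rz":0},{"dx":0,"dy":0,"dz":-0.015,"rx":0,"ry":0,"rz":0},{"dx":0,"dy":0,"dz":0,"rx":0,"ry":0,"rz":0},{"dx":0,"dy":0,"dz":0,"rx":0,"ry":0,"rz":0},{"dx":0,"dy":0,"dz":0,"rx":0,"ry":0,"rz":0},{"dx":0,"dy":0,"dz":0,"rx":0,"ry":0,"rz":0}]' >/dev/null; python3 st.py
python3 -m handwheel '[{"dx":0,"dy":0,"dz":-0.01,"rx":0,"ry":0,"rz":0},{"dx":0,"dy":0,"dz":-0.01,"rx":0,"ry":0,"rz":0},{"dx":0,"dy":0,"dz":0,"rx":0,"ry":0,"rz":0},{"dx":0,"dy":0,"dz":0,"rx":0,"ry":0,"rz":0},{"dx":0,"dy":0,"dz":0,"rx":0,"ry":0,"rz":0},{"dx":0,"dy":0,"dz":0,"rx":0,"ry":0,"rz":0},{"dx":0,"dy":0,"dz":0,"rx":0,"ry":0,"rz":0},{"dx":0,"dy":0,"dz":0,"rx":0,"ry":0,"rz":0}]' >/dev/null; python3 st.py
```

```text
t 7.0333 pos [ 0.6078 -0.1439  0.1726] phi -4.3 r 0.051 F [ 2.8  1.2 -0.7] T [ 0.06 -0.75  0.03]
t 7.7 pos [ 0.6082 -0.144   0.1719] phi -4.5 r 0.0514 F [2.9 0.3 5.1] T [ 0.21 -0.49 -0.03]
```

It is seated: contact at z≈0.172, about 6.5 mm below the earlier contact, and Fz is positive again. Next comes the full forward turn, so I'll compute the row table.

```bash
python3 - <<'E'
import numpy as np
p=np.radians(-5-7.5*np.arange(49));x=np.c_[.05*np.cos(p),.05*np.sin(p)]/.08
x[1:,0]+=.0125
c=x[0]
for i in range(1,49):
    d=(x[i]-c).round(3);c=c+d
    print(*d,end=" | " if i%8 else "\n")
E
```

```text
0.0 -0.081 | -0.023 -0.078 | -0.033 -0.075 | -0.042 -0.07 | -0.051 -0.064 | -0.059 -0.056 | -0.066 -0.049 | -0.072 -0.039
-0.076 -0.03 | -0.08 -0.019 | -0.081 -0.009 | -0.082 0.002 | -0.08 0.012 | -0.079 0.023 | -0.075 0.033 | -0.07 0.043
-0.063 0.051 | -0.057 0.059 | -0.048 0.066 | -0.04 0.071 | -0.029 0.077 | -0.02 0.079 | -0.009 0.081 | 0.002 0.082
0.013 0.081 | 0.023 0.078 | 0.032 0.075 | 0.043 0.07 | 0.051 0.064 | 0.059 0.056 | 0.066 0.049 | 0.072 0.039
0.076 0.03 | 0.079 0.019 | 0.082 0.009 | 0.081 -0.002 | 0.081 -0.012 | 0.079 -0.023 | 0.074 -0.033 | 0.07 -0.043
0.064 -0.051 | 0.057 -0.059 | 0.048 -0.066 | 0.039 -0.071 | 0.03 -0.077 | 0.019 -0.079 | 0.009 -0.081 | -0.002 -0.082
```

```bash
python3 -m handwheel '[{"dx":0.0,"dy":-0.081,"dz":-0.002,"rx":0,"ry":0,"rz":0},{"dx":-0.023,"dy":-0.078,"dz":-0.002,"rx":0,"ry":0,"rz":0},{"dx":-0.033,"dy":-0.075,"dz":-0.002,"rx":0,"ry":0,"rz":0},{"dx":-0.042,"dy":-0.07,"dz":-0.002,"rx":0,"ry":0,"rz":0},{"dx":-0.051,"dy":-0.064,"dz":-0.002,"rx":0,"ry":0,"rz":0},{"dx":-0.059,"dy":-0.056,"dz":-0.002,"rx":0,"ry":0,"rz":0},{"dx":-0.066,"dy":-0.049,"dz":-0.002,"rx":0,"ry":0,"rz":0},{"dx":-0.072,"dy":-0.039,"dz":-0.002,"rx":0,"ry":0,"rz":0}]' >/dev/null; python3 st.py
```

```text
t 8.3667 pos [ 0.5796 -0.183   0.169 ] phi -62.3 r 0.0486 F [ 6.9 13.   4.3] T [ 2.28 -1.34  0.  ]
```

Tangential resistance is higher than I expected. I'll pause and read at rest.

```bash
python3 -m handwheel '[{"dx":0,"dy":0,"dz":0,"rx":0,"ry":0,"rz":0},{"dx":0,"dy":0,"dz":0,"rx":0,"ry":0,"rz":0},{"dx":0,"dy":0,"dz":0,"rx":0,"ry":0,"rz":0},{"dx":0,"dy":0,"dz":0,"rx":0,"ry":0,"rz":0},{"dx":0,"dy":0,"dz":0,"rx":0,"ry":0,"rz":0},{"dx":0,"dy":0,"dz":0,"rx":0,"ry":0,"rz":0},{"dx":0,"dy":0,"dz":0,"rx":0,"ry":0,"rz":0},{"dx":0,"dy":0,"dz":0,"rx":0,"ry":0,"rz":0}]' >/dev/null; python3 st.py
```

```text
t 9.0333 pos [ 0.5779 -0.1838  0.1696] phi -64.5 r 0.0486 F [-3.6  6.7 10.3] T [1.36 0.67 0.  ]
```

At rest the tangential force is about zero, so that was dynamic. The only residual is a radial offset, which puts the axis about 1.5 mm further towards +y. I'll correct for that and carry on.

```bash
python3 -m handwheel '[{"dx":-0.076,"dy":-0.025,"dz":-0.001,"rx":0,"ry":0,"rz":0},{"dx":-0.08,"dy":-0.014,"dz":-0.001,"rx":0,"ry":0,"rz":0},{"dx":-0.081,"dy":-0.004,"dz":-0.001,"rx":0,"ry":0,"rz":0},{"dx":-0.082,"dy":0.006,"dz":-0.001,"rx":0,"ry":0,"rz":0},{"dx":-0.08,"dy":0.012,"dz":-0.001,"rx":0,"ry":0,"rz":0},{"dx":-0.079,"dy":0.023,"dz":-0.001,"rx":0,"ry":0,"rz":0},{"dx":-0.075,"dy":0.033,"dz":-0.001,"rx":0,"ry":0,"rz":0},{"dx":-0.07,"dy":0.043,"dz":-0.001,"rx":0,"ry":0,"rz":0}]' >/dev/null; python3 st.py
python3 -m handwheel '[{"dx":-0.063,"dy":0.051,"dz":-0.002,"rx":0,"ry":0,"rz":0},{"dx":-0.057,"dy":0.059,"dz":-0.002,"rx":0,"ry":0,"rz":0},{"dx":-0.048,"dy":0.066,"dz":-0.002,"rx":0,"ry":0,"rz":0},{"dx":-0.04,"dy":0.071,"dz":-0.002,"rx":0,"ry":0,"rz":0},{"dx":-0.029,"dy":0.077,"dz":-0.002,"rx":0,"ry":0,"rz":0},{"dx":-0.02,"dy":0.079,"dz":-0.002,"rx":0,"ry":0,"rz":0},{"dx":-0.009,"dy":0.081,"dz":-0.002,"rx":0,"ry":0,"rz":0},{"dx":0.002,"dy":0.082,"dz":-0.002,"rx":0,"ry":0,"rz":0}]' ; python3 st.py
```

```text
t 9.7 pos [ 0.5304 -0.1786  0.1683] phi -124.6 r 0.0469 F [ 7.7  4.9 -0.6] T [ 0.62 -1.4   0.01]
t: 10.37
ee_pos: [0.5085, -0.1345, 0.1673]
eef_rot: [3.064, 0.688, -0.001]
force: [2.4, -5.1, 1.5]
width: 0.204
grasp_force: 30.7
t 10.3667 pos [ 0.5085 -0.1345  0.1673] phi 173.5 r 0.0488 F [ 2.4 -5.1  1.5] T [-1.13 -0.43  0.05]
```

```bash
python3 -m handwheel '[{"dx":0.013,"dy":0.081,"dz":-0.002,"rx":0,"ry":0,"rz":0},{"dx":0.023,"dy":0.078,"dz":-0.002,"rx":0,"ry":0,"rz":0},{"dx":0.032,"dy":0.075,"dz":-0.002,"rx":0,"ry":0,"rz":0},{"dx":0.043,"dy":0.07,"dz":-0.002,"rx":0,"ry":0,"rz":0},{"dx":0.051,"dy":0.064,"dz":-0.002,"rx":0,"ry":0,"rz":0},{"dx":0.059,"dy":0.056,"dz":-0.002,"rx":0,"ry":0,"rz":0},{"dx":0.066,"dy":0.049,"dz":-0.002,"rx":0,"ry":0,"rz":0},{"dx":0.072,"dy":0.039,"dz":-0.002,"rx":0,"ry":0,"rz":0}]' >/dev/null; python3 st.py
python3 -m handwheel '[{"dx":0.076,"dy":0.03,"dz":-0.002,"rx":0,"ry":0,"rz":0},{"dx":0.079,"dy":0.019,"dz":-0.002,"rx":0,"ry":0,"rz":0},{"dx":0.082,"dy":0.009,"dz":-0.002,"rx":0,"ry":0,"rz":0},{"dx":0.081,"dy":-0.002,"dz":-0.002,"rx":0,"ry":0,"rz":0},{"dx":0.081,"dy":-0.012,"dz":-0.002,"rx":0,"ry":0,"rz":0},{"dx":0.079,"dy":-0.023,"dz":-0.002,"rx":0,"ry":0,"rz":0},{"dx":0.074,"dy":-0.033,"dz":-0.002,"rx":0,"ry":0,"rz":0},{"dx":0.07,"dy":-0.043,"dz":-0.002,"rx":0,"ry":0,"rz":0}]' ; python3 st.py
```

```text
t 11.0333 pos [ 0.5364 -0.0913  0.1656] phi 112.9 r 0.0529 F [-8.7 -2.8  6.9] T [-0.54  1.44 -0.02]
t: 11.7
ee_pos: [0.5869, -0.0946, 0.1642]
eef_rot: [-3.06, -0.69, 0.003]
force: [-6.2, 8.0, 5.6]
width: 0.211
grasp_force: 31.3
t 11.7 pos [ 0.5869 -0.0946  0.1642] phi 56.6 r 0.0544 F [-6.2  8.   5.6] T [ 1.39  1.24 -0.04]
```

```bash
python3 -m handwheel '[{"dx":0.064,"dy":-0.051,"dz":-0.002,"rx":0,"ry":0,"rz":0},{"dx":0.057,"dy":-0.059,"dz":-0.002,"rx":0,"ry":0,"rz":0},{"dx":0.048,"dy":-0.066,"dz":-0.002,"rx":0,"ry":0,"rz":0},{"dx":0.039,"dy":-0.071,"dz":-0.002,"rx":0,"ry":0,"rz":0},{"dx":0.03,"dy":-0.077,"dz":-0.002,"rx":0,"ry":0,"rz":0},{"dx":0.019,"dy":-0.079,"dz":-0.002,"rx":0,"ry":0,"rz":0},{"dx":0.009,"dy":-0.081,"dz":-0.002,"rx":0,"ry":0,"rz":0},{"dx":-0.002,"dy":-0.082,"dz":-0.002,"rx":0,"ry":0,"rz":0}]' >/dev/null; python3 st.py
python3 -m handwheel '[{"dx":0,"dy":-0.02,"dz":0,"rx":0,"ry":0,"rz":0},{"dx":0,"dy":0,"dz":0,"rx":0,"ry":0,"rz":0},{"dx":0,"dy":0,"dz":0,"rx":0,"ry":0,"rz":0},{"dx":0,"dy":0,"dz":0,"rx":0,"ry":0,"rz":0},{"dx":0,"dy":0,"dz":0,"rx":0,"ry":0,"rz":0},{"dx":0,"dy":0,"dz":0,"rx":0,"ry":0,"rz":0},{"dx":0,"dy":0,"dz":0,"rx":0,"ry":0,"rz":0},{"dx":0,"dy":0,"dz":0,"rx":0,"ry":0,"rz":0}]'; python3 st.py
python3 - <<'E'
from h import *
a=get_image("side")
u=proj(a,[.592,-.16,.18]).astype(int);w=50
cv2.imwrite("pics/c5.png",cv2.resize(a["frame"][u[1]-w:u[1]+w,u[0]-w:u[0]+w],(500,500),interpolation=cv2.INTER_CUBIC));print(u)
E
```

```text
t 12.3667 pos [ 0.6087 -0.142   0.1631] phi -2.2 r 0.0518 F [0.5 5.  3.2] T [ 0.84 -0.07 -0.07]
t: 13.03
ee_pos: [0.6086, -0.1441, 0.1637]
eef_rot: [3.064, 0.69, 0.001]
force: [-0.9, -3.1, 3.5]
width: 0.21
grasp_force: 30.9
t 13.0333 pos [ 0.6086 -0.1441  0.1637] phi -4.5 r 0.0517 F [-0.9 -3.1  3.5] T [-0.5   0.38 -0.03]
[290 155]
```

View pics/c5.png

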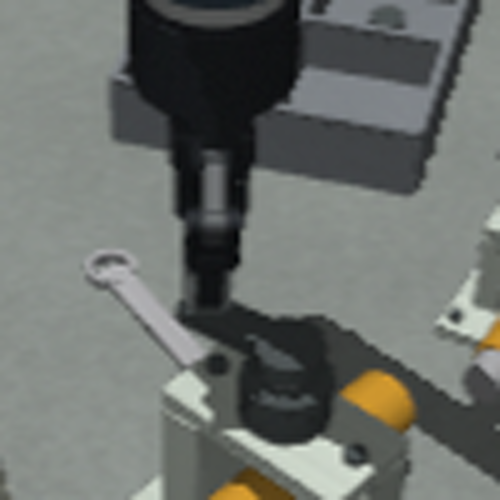

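The grip is still held at (210,270) in the crop, and the hub has sunk close to the boss top. The spanner hasn't moved. φ is back at -4.5° after the full turn and z is 8.2 mm lower, at rest.

```bash
python3 -c "
from cell import ctrl
print(ctrl.close_job())"
```

```text
the job is handed in; nothing more can be done
None
```

Job handed in: I turned the screw back about 46° until it dropped into its thread, then forward one full turn (about 8 mm down), and it is still held by its grip at rest; I never touched the spanner, ring or jar.

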